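Close the freezer canisters' vents in order

TASK

The three round canisters are about to go into the freezer: with the fingertips, press the vent plug in each lid lightly home, first the tallest canister, then the middle one, then the shortest. Leave the rectangular tub's vent open, do not lift, tip or shift any container, leave everything else on the table alone, and finish clear of everything.

Things in the scene. Friction and masses are not known exactly. Their poses are not given: they have to be found in the camera images.
- can_tall: The tall one of three round steel freezer canisters with grey lids (heights to the lid's flat top 130, 100 and 70 mm; steel 80 mm, lid 84 mm across). Loose, upright, 0.3 to 1.1 kg. Origin: centre of its underside, z up; lid top at z = 130 mm. The vent plug stands at x = +14 mm, y = 0 in this frame.
- can_tall_vent (a point): Centre of the top face of the tall canister's vent plug: a flat white disc 30 mm across on a springy black neck, off the lid's centre. Open, its top stands 20 mm above the lid (150 mm above the table); once fully home, 12 mm. The point moves with the disc.
- plug_tall (a joint): How far the tall canister's vent plug is pressed in, in metres: near 0 = open, 0.008 = fully home against its stop. It slides straight down against about 2.5 N and stays where it is left. The disc on top of it is sprung: it gives a further 1 mm per 2 N pressed, up to 8 mm, and springs back when let go.
- can_medium: The medium one of three round steel freezer canisters with grey lids (heights to the lid's flat top 130, 100 and 70 mm; steel 80 mm, lid 84 mm across). Loose, upright, 0.3 to 1.1 kg. Origin: centre of its underside, z up; lid top at z = 100 mm. The vent plug stands at x = +14 mm, y = 0 in this frame.
- can_medium_vent (a point): Centre of the top face of the medium canister's vent plug: a flat white disc 30 mm across on a springy black neck, off the lid's centre. Open, its top stands 20 mm above the lid (120 mm above the table); once fully home, 12 mm. The point moves with the disc.
- plug_medium (a joint): How far the medium canister's vent plug is pressed in, in metres: near 0 = open, 0.008 = fully home against its stop. It slides straight down against about 2.5 N and stays where it is left. The disc on top of it is sprung: it gives a further 1 mm per 2 N pressed, up to 8 mm, and springs back when let go.
- can_short: The short one of three round steel freezer canisters with grey lids (heights to the lid's flat top 130, 100 and 70 mm; steel 80 mm, lid 84 mm across). Loose, upright, 0.3 to 1.1 kg. Origin: centre of its underside, z up; lid top at z = 70 mm. The vent plug stands at x = +14 mm, y = 0 in this frame.
- can_short_vent (a point): Centre of the top face of the short canister's vent plug: a flat white disc 30 mm across on a springy black neck, off the lid's centre. Open, its top stands 20 mm above the lid (90 mm above the table); once fully home, 12 mm. The point moves with the disc.
- plug_short (a joint): How far the short canister's vent plug is pressed in, in metres: near 0 = open, 0.008 = fully home against its stop. It slides straight down against about 2.5 N and stays where it is left. The disc on top of it is sprung: it gives a further 1 mm per 2 N pressed, up to 8 mm, and springs back when let go.
- tub: Rectangular steel freezer tub with a grey lid, 122 x 86 mm, lid top 85 mm high, with the same kind of vent plug; its vent must stay open. Loose. Origin: centre of its underside.
- tub_vent (a point): Centre of the top face of the tub's vent plug (same 30 mm white disc, top 105 mm above the table).
- plug_tub (a joint): How far the tub's vent plug is pressed in, in metres: near 0 = open.
- stove: Blue gas canister 104 mm across with a burner and three wire pot supports on top, 155 mm high overall. Loose bystander; origin: centre of the underside.
- cup_large: The outer of two nested plain metal cups, 84 mm across, 62 mm high. Loose bystander; origin: centre of the underside.
- cup_small: The inner cup, 68 mm across, standing in the outer one; its rim is about 82 mm above the table. Loose bystander; origin: centre of the underside.
- bowl: White ceramic bowl 150 mm across, 62 mm high. Loose bystander; origin: centre of the underside.
- tongs: Steel tongs lying flat, 225 mm long, 20 mm high. Loose bystander; origin: middle of its length on the table.
- spoon: Steel spoon with a wooden handle, lying flat, about 200 mm long. Loose bystander; origin: on the table, in its length.

How it is judged (in metres and radians):
On the way, in this order (a step that is already met when the one before it is completed fails the run):
1. the tall canister's vent plug is pushed shut by the fingers (value of joint plug_tall above 0.005 m and contact force between the fingers and can_tall above 0.2 N).
2. the medium canister's vent plug is pushed shut by the fingers (value of joint plug_medium above 0.005 m and contact force between the fingers and can_medium above 0.2 N).
3. the short canister's vent plug is pushed shut by the fingers (value of joint plug_short above 0.005 m and contact force between the fingers and can_short above 0.2 N).
At the end, for the whole second after the job is handed in: The vent plugs of the tall, medium and short canisters are each pressed in at least 5 mm of their 8 mm, the tub's plug less than 2.5 mm; all four containers stand at rest within 20 mm of where they were and upright within 0.1 rad (value of joint each of plug_tall, plug_medium, plug_short above 0.005 m and value of joint plug_tub below 0.0025 m and distance of each of can_tall, can_medium, can_short, tub from where it was at the start of the episode below 0.02 m and angle between each of can_tall, can_medium, can_short, tub's own z axis and vertical below 0.1 rad and linear speed of each of can_tall, can_medium, can_short, tub below 0.02 m/s); the robot touches nothing.
It fails at once if a plug was pressed out of order (in by 2.5 mm before the one ahead of it was shut) ((value of joint plug_medium above 0.0025 m and value of joint plug_tall below 0.005 m) or (value of joint plug_short above 0.0025 m and value of joint plug_medium below 0.005 m) or (value of joint plug_short above 0.0025 m and value of joint plug_tall below 0.005 m)).
It fails at once if the vent of the rectangular tub was pressed (value of joint plug_tub above 0.0025 m).
It fails at once if a container was pressed hard (over 18 N) (contact force between the fingers and can_tall above 18 N or contact force between the fingers and can_medium above 18 N or contact force between the fingers and can_short above 18 N or contact force between the fingers and tub above 18 N).
It fails at once if a container was lifted (8 mm), tipped (0.15 rad) or shifted (20 mm) (height (world z) of any of can_tall, can_medium, can_short, tub above 0.008 m or angle between any of can_tall, can_medium, can_short, tub's own z axis and vertical above 0.15 rad or distance of any of can_tall, can_medium, can_short, tub from where it was at the start of the episode above 0.02 m).
It fails at once if a bystander was moved by more than 25 mm (distance of any of stove, cup_large, cup_small, bowl, tongs, spoon from where it was at the start of the episode above 0.025 m).
It also fails if it takes over 48 s, if anything falls off the work surface, if the arm or the gripper's body presses on something with over 40 N, if the wrist force passes 120 N, or if a joint passes its speed limit or range.

ROBOT

A 6-joint arm with a two-finger parallel gripper is mounted at the origin on the work surface. World frame = base frame: x ahead of the robot, y to its left, z up, the work surface at z = 0. Lengths are in mm, angles in rad, forces in N, time in s.
With the tool pointing down it reaches from about 400 to 925 mm from the base axis. Payload 12.5 kg.
Tool frame: the origin (TCP) lies where the fingers leave the gripper's body, on its centre line; the fingertips stand 78 mm ahead of it and the grasp point (between the pads) lies 59 mm ahead of it (env.tip_extent is the distance from the TCP to the fingertips, in mm); z points along the fingers, y is the direction in which the jaws open and shut (so a half turn about z gives the same grasp; the last joint's range is limited). The gripper opens to 95 mm and grips with 3 to 60 N. Pads are 20 mm wide; open, the fingers measure 119 mm over their backs; the gripper's body (75 mm by 180 mm) begins 59 mm behind the grasp point.
Start: joints at [1.229, 0.491, 1.559, -0, 1.092, -0.106], TCP at [145.992, 607.72, 292.261] pointing down, gripper open.
Joint ranges: [-3.1, 3.1], [-0.84, 2.19], [0.05, 2.79], [-1.13, 4.28], [0.06, 2.93], [-2.69, 2.69]. Speed limits (rad/s): [2.22, 2.22, 2.79, 3.14, 3.14, 3.14].

INTERFACE

Orientations are given as [roll, pitch, yaw] about the fixed x, y, z axes, in that order (R = Rz(yaw) Ry(pitch) Rx(roll)).
In Python, from cell import env gives the robot as it stands. The module is installed in compiled form; this text tells all that it offers.
- The arm moves only by the tool play_rows, never from a script. Its argument "targets" is a list of rows, each an object with "linear": the shift along the tool's x, y, z in mm, a list of three; "turn": the turn about the tool's z in rad. A call has 1 to 20 rows; each row is the pose to reach, as a shift and turn from the pose commanded when the call began, along the tool's axes at that moment; what a row does not reach only later rows make up. A row lasts 1/8 s, in which the tool goes at most 62.5 mm and 10.7 degrees, less where a joint would pass 70% of its speed; a pose out of reach is approached as far as the arm can. A call with a gripper value outside its range is refused whole. "hand" is the finger opening in mm, from 0 to 95.1, set as the call begins (left out, the last holds). The fingers move at their own pace and stop on an object; the grip force is fixed at half the most. Time passes only in rows, so rows that repeat a pose let the fingers close. It gives the time, the measured TCP pose, the force and the opening at its end, in the units of the state.
- env.state(): the state, without advancing time (a new reading comes with each control period).
- env.read_camera(name): name is "side" or "top" or "wrist"; returns (picture, depth): 400x640x3 uint8, red, green, blue; 400x640 float32, mm along the optical axis (not along the pixel's ray), 0 where there is no reading.
- env.camera_params(name): a dict with "fx", "fy", "cx", "cy" (pixels), "R" (3x3) and "t" (3): a world point X has camera coordinates R X + t. Camera axes: x right, y down, z forward; pixel columns grow to the right and rows downward; lengths in mm; the calibration is good to about 2 mm. A picture is of the moment at which its call begins: read the wrist's pose just before it. camera_params takes no time and is no camera call; for the wrist camera it gives the pose at the moment of the call.
- env.job_done(): hands the job in, once; it reports no verdict.
The state is a dict: "t": time; "joints": joint angles; "qvel": joint speeds; "tau": joint torques, N m; "eef_pos": TCP position; "tcp_rot": TCP orientation; "ft_force": force on the tool from outside, world axes, zero at the start; "moment": the same for the moment, N m; "opening": opening from 0.0 (shut) to 1.0 (fully open).
Only numpy, scipy, OpenCV 4.12 (cv2) and the standard library are available. Lean on these libraries where they do the work, as an engineer would, in place of code of your own. Each camera call takes 0.05 s, during which the arm holds its last target.

## Working session

There is one attempt and no reset: what is moved stays moved. The work goes in short steps, Python scripts to look and compute and a tool call to move; the robot and the scene stay as the last step left them, time stands still between calls to the robot, and variables do not carry over. Pictures are saved under pics/ and viewed, and the job is handed in when it is done.

Besides the shell and the picture viewer there is one more tool, called after "Request:" in YAML: its name, and indented under it one key for each argument. play_rows: Moves the arm, as the interface text tells. Its arguments: {"type":"object","properties":{"targets":{"type":"array","items":{"type":"object","properties":{"linear":{"type":"array","items":{"type":"number"}},"turn":{"type":"number"}}}},"hand":{"type":"number"}},"required":["targets"]}

```bash
mkdir -p pics
python3 - <<'E'
from cell import env
import cv2,numpy as np
s=env.state();print({k:np.round(v,3) for k,v in s.items()},env.tip_extent)
for n in ["top","side"]:
    p,d=env.read_camera(n); cv2.imwrite(f"pics/{n}0.png",p[:,:,::-1]); np.savez(f"{n}0.npz",p=p,d=d,**env.camera_params(n)); print(n,env.camera_params(n))
E
```

```text
{'t': np.float64(0.0), 'joints': array([ 1.229,  0.492,  1.559,  0.   ,  1.092, -0.106]), 'qvel': array([ 0.   ,  0.001, -0.001, -0.002,  0.001,  0.   ]), 'tau': array([ 1.0000e-03, -6.1264e+01, -2.5818e+01,  6.9000e-02,  4.8000e-02,
       -0.0000e+00]), 'eef_pos': array([145.916, 607.553, 291.662]), 'tcp_rot': array([-3.14 , -0.   ,  2.906]), 'ft_force': array([ 0.305,  0.629, -0.099]), 'moment': array([-0.003,  0.013, -0.023]), 'opening': np.float64(1.002)} 77.60000000000001
top {'fx': 416.9355914746695, 'fy': 416.9355914746695, 'cx': 314.88450620889364, 'cy': 193.39438196616646, 'R': array([[ 0.006108  , -0.99991442,  0.0115691 ],
       [-0.98953503, -0.0077117 , -0.14408659],
       [ 0.14416348, -0.01056795, -0.98949745]]), 't': array([ -20.0170734 ,  534.93430552, 1237.62364624])}
side {'fx': 386.58543720357954, 'fy': 386.58543720357954, 'cx': 321.31981139722666, 'cy': 200.04486668560352, 'R': array([[ 0.99178653, -0.12607429, -0.02155801],
       [-0.10476161, -0.70401761, -0.70241313],
       [ 0.07337902,  0.69890234, -0.71144293]]), 't': array([-527.44969877,  133.64392989, 1196.79516961])}
```

View pics/top0.png

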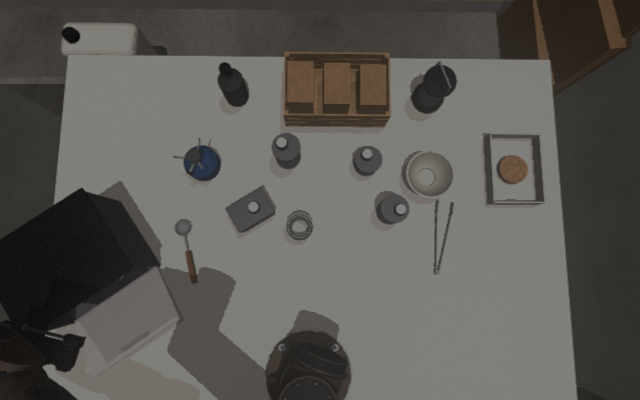

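View pics/side0.png

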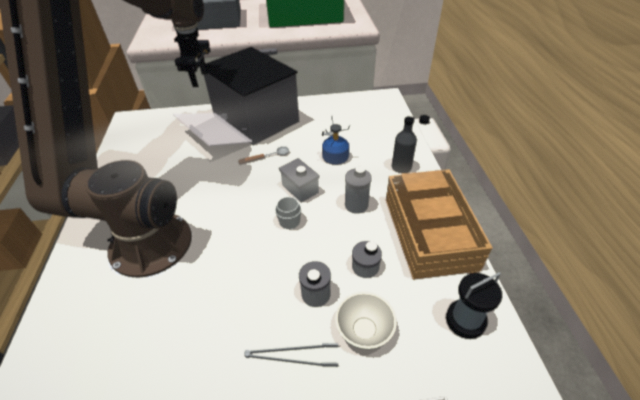

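The top view shows white vent discs at about (282,143) tall, (367,153) short, (401,209) medium and (253,207) tub. The side view shows them at about (358,170), (371,247), (313,275) and (300,170). Next I'll measure them in both views.

```bash
cat > h.py <<'E'
import numpy as np,cv2
def ray(c,u,v,z):
    R,t=c['R'],c['t']; C=-R.T@t; d=R.T@np.array([(u-c['cx'])/c['fx'],(v-c['cy'])/c['fy'],1]); return C+d*(z-C[2])/d[2]
def px(c,P):
    q=c['R']@np.array(P)+c['t']; return np.array([c['fx']*q[0]/q[2]+c['cx'],c['fy']*q[1]/q[2]+c['cy'],q[2]])
E
python3 - <<'E'
from h import *
seeds={'top':dict(tall=(282,143,150),med=(401,209,120),short=(367,153,90),tub=(253,207,105)),
'side':dict(tall=(358,172,150),med=(313,275,120),short=(371,247,90),tub=(300,170,105))}
for n in seeds:
    c=np.load(n+'0.npz'); g=c['p'].min(2)
    for k,(u,v,z) in seeds[n].items():
        w=g[v-14:v+15,u-14:u+15]; pk=g[v-4:v+5,u-4:u+5].max()
        base=np.percentile(w,30) 
        m=(g>0.72*pk).astype(np.uint8); 
        nn,l,st,ce=cv2.connectedComponentsWithStats(m)
        sub=l[v-4:v+5,u-4:u+5]; i=np.bincount(sub[sub>0]).argmax()
        P=ray(c,*ce[i],z)
        dep=c['d'][l==i]; print(n,k,pk,st[i],ce[i].round(1),P.round(1),'depth',np.median(dep).round(1),'exp',px(c,P)[2].round(1))
    img=c['p'][:,:,::-1]
    if n=='top': cv2.imwrite('pics/topz.png',cv2.resize(img[110:250,160:470],None,fx=2.58,fy=2.58,interpolation=cv2.INTER_CUBIC))
    else: cv2.imwrite('pics/sidez.png',cv2.resize(img[110:320,230:490],None,fx=2.8,fy=2.8,interpolation=cv2.INTER_CUBIC))
E
```

```text
top tall 127 [276 137  11  10  82] [281.  141.7] [666.4  82.1 150. ] depth 1184.7 exp 1184.4
top med 129 [396 204  10  10  82] [400.7 208.6] [ 481.3 -260.8  120. ] depth 1192.7 exp 1191.0
top short 127 [362 149  11   9  76] [366.9 153.2] [ 650.1 -170.4   90. ] depth 1244.8 exp 1244.1
top tub 129 [248 202  10  10  79] [252.7 206.4] [486.3 163.5 105. ] depth 1202.7 exp 1202.1
side tall 231 [    0    88   562   312 85935] [267.1 297.2] [ 367.7 -330.8  150. ] depth 1018.8 exp 885.9
side med 233 [308 269  12  11  98] [313.2 274. ] [ 480.6 -262.9  120. ] depth 966.8 exp 962.9
side short 233 [    0    88   562   312 85862] [267.  297.2] [ 361.3 -294.3   90. ] depth 1018.8 exp 953.6
side tub 230 [296 166  10   6  47] [300.4 168.4] [485.3 160.3 105. ] depth 1274.6 exp 1269.7
```

View pics/topz.png

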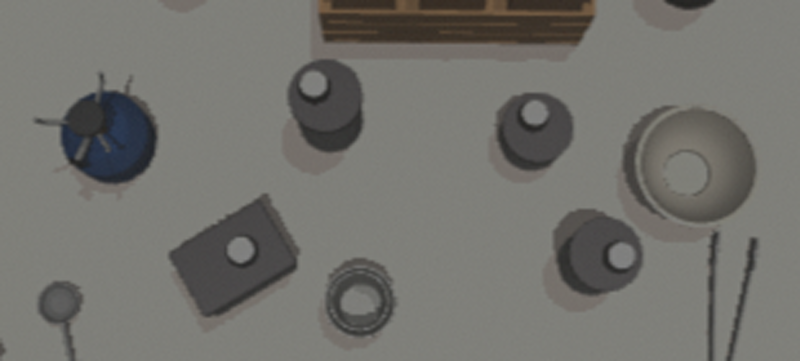

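View pics/sidez.png

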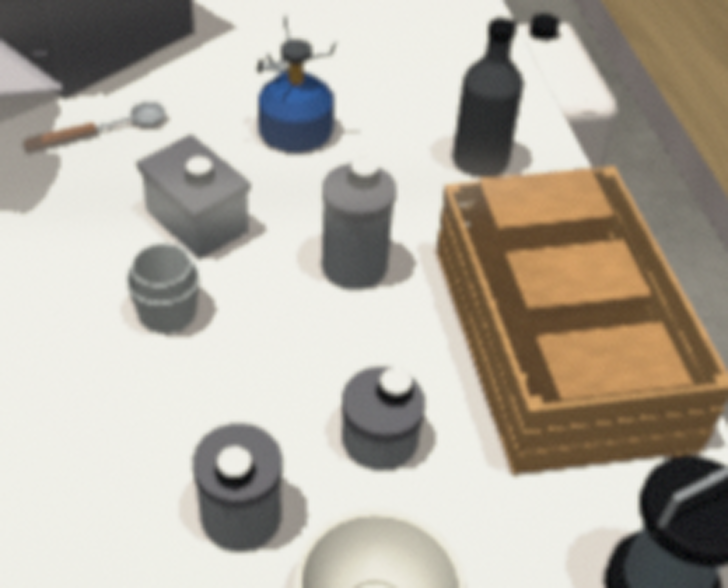

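Run:
```python
from h import *
c=np.load('top0.npz'); d=c['d']; v,u=np.mgrid[:400,:640]
P=np.stack([(u-c['cx'])/c['fx']*d,(v-c['cy'])/c['fy']*d,d],-1)-c['t']; W=P@c['R']
W[d==0]=np.nan
def reg(n,a,b,c_,e): 
    w=W[b:e,a:c_].reshape(-1,3); w=w[w[:,2]>20]; print(n,'zmax',np.nanpercentile(w[:,2],99).round(),'x',np.nanpercentile(w[:,0],[1,99]).round(),'y',np.nanpercentile(w[:,1],[1,99]).round())
reg('crate',280,48,395,128);reg('bottle',215,60,250,108);reg('box',0,185,160,310);reg('lid',80,270,180,365);reg('stove',170,135,222,185);reg('bowl',405,150,455,200);reg('mill',410,62,460,112);reg('cups',283,208,316,244)
# max height within 110 of path start->tall
a=np.array([146,608]);b=np.array([666,82])
for t in np.linspace(0,1,12):
    q=a+(b-a)*t; m=np.hypot(W[...,0]-q[0],W[...,1]-q[1])<110; print(q.round(),np.nanmax(W[...,2][m]).round(),end=';')
y=2.9064
from cell import env; y=env.state()['tcp_rot'][2]; print('\nyaw',y)
pts=[(145.99,607.72),(666.4,81.5),(481.,-261.5),(650.,-171)]
X=np.array([np.cos(y),np.sin(y)]);Y=np.array([np.sin(y),-np.cos(y)])
for i in range(3):
    D=np.subtract(pts[i+1],pts[i]); print(D,X@D,Y@D)
```

```text
crate zmax 127.0 x [759. 958.] y [-235.   79.]
bottle zmax 214.0 x [821. 884.] y [202. 271.]
box zmax 237.0 x [194. 503.] y [449. 769.]
lid zmax 236.0 x [ 50. 306.] y [382. 660.]
stove zmax 150.0 x [577. 674.] y [284. 383.]
bowl zmax 66.0 x [526. 665.] y [-435. -295.]
mill zmax 194.0 x [808. 896.] y [-420. -330.]
cups zmax 85.0 x [392. 472.] y [-8. 72.]
[146. 608.] 583.0;[193. 560.] 619.0;[241. 512.] 610.0;[288. 465.] 240.0;[335. 417.] 238.0;[382. 369.] 237.0;[430. 321.] 93.0;[477. 273.] 109.0;[524. 225.] 154.0;[571. 178.] 135.0;[619. 130.] 156.0;[666.  82.] 156.0;
yaw 2.9057823931711817
[ 520.41 -526.22] -628.9490915036941 -390.0731941529407
[-185.4 -343. ] 100.13372318304823 -376.8227666708856
[169.   90.5] -143.17938926576366 127.47906686779176
```

Request:
play_rows:
  hand: 0
  targets:
    - {"linear": [0, 0, -45]}
    - {"linear": [0, 0, -90]}
    - {"linear": [-30, -20, -100]}
    - {"linear": [-72, -45, -100]}
    - {"linear": [-114, -71, -100]}
    - {"linear": [-156, -97, -100]}
    - {"linear": [-198, -123, -100]}
    - {"linear": [-240, -149, -100]}
    - {"linear": [-282, -175, -100]}
    - {"linear": [-324, -201, -100]}
    - {"linear": [-366, -227, -100]}
    - {"linear": [-408, -253, -100]}
    - {"linear": [-450, -279, -100]}
    - {"linear": [-492, -305, -100]}
    - {"linear": [-534, -331, -80]}
    - {"linear": [-576, -357, -60]}
    - {"linear": [-608, -377, -30]}
    - {"linear": [-629, -390, 0]}
    - {"linear": [-629, -390, 0]}
    - {"linear": [-629, -390, 0]}

```text
validation failed for argument at $.ta...
```

Request:
play_rows:
  hand: 0
  targets:
    - {"linear": [0, 0, -45], "turn": 0}
    - {"linear": [0, 0, -90], "turn": 0}
    - {"linear": [-30, -20, -100], "turn": 0}
    - {"linear": [-72, -45, -100], "turn": 0}
    - {"linear": [-114, -71, -100], "turn": 0}
    - {"linear": [-156, -97, -100], "turn": 0}
    - {"linear": [-198, -123, -100], "turn": 0}
    - {"linear": [-240, -149, -100], "turn": 0}
    - {"linear": [-282, -175, -100], "turn": 0}
    - {"linear": [-324, -201, -100], "turn": 0}
    - {"linear": [-366, -227, -100], "turn": 0}
    - {"linear": [-408, -253, -100], "turn": 0}
    - {"linear": [-450, -279, -100], "turn": 0}
    - {"linear": [-492, -305, -100], "turn": 0}
    - {"linear": [-534, -331, -80], "turn": 0}
    - {"linear": [-576, -357, -60], "turn": 0}
    - {"linear": [-608, -377, -30], "turn": 0}
    - {"linear": [-629, -390, 0], "turn": 0}
    - {"linear": [-629, -390, 0], "turn": 0}
    - {"linear": [-629, -390, 0], "turn": 0}

```text
t: 2.6
eef_pos: [666.3, 82.0, 292.9]
tcp_rot: [3.141, 0.0, 2.906]
ft_force: [-0.0, 0.5, 0.3]
opening: 0.005
```

Run:
```python
from h import *
from cell import env
s=env.state(); c=env.camera_params('wrist'); p,d=env.read_camera('wrist'); cv2.imwrite('pics/w1.png',p[:,:,::-1])
print(s['eef_pos'],s['ft_force'],c['fx'],px(c,[666.4,82,150]),px(c,[s['eef_pos'][0],s['eef_pos'][1],s['eef_pos'][2]-77.6]))
p,d=env.read_camera('side'); cv2.imwrite('pics/s1.png',cv2.resize(p[90:270,240:500,::-1],None,fx=3,fy=3))
```

```text
[666.30368043  82.01771913 292.86965208] [-0.01846995  0.4595667   0.31246486] 290.46459835703104 [318.88240905 211.00956808 245.58506227] [318.86811367 242.84129886 182.71637431]
```

View pics/w1.png

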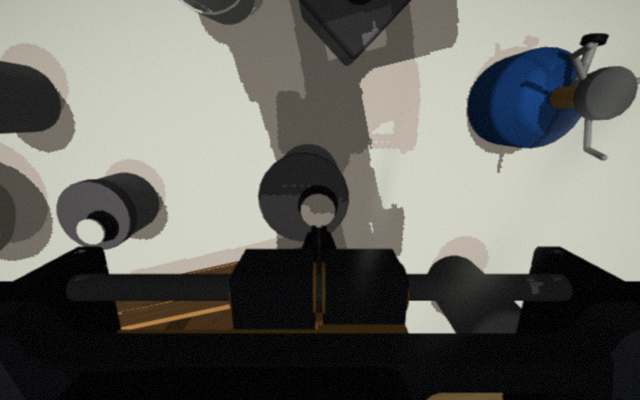

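View pics/s1.png

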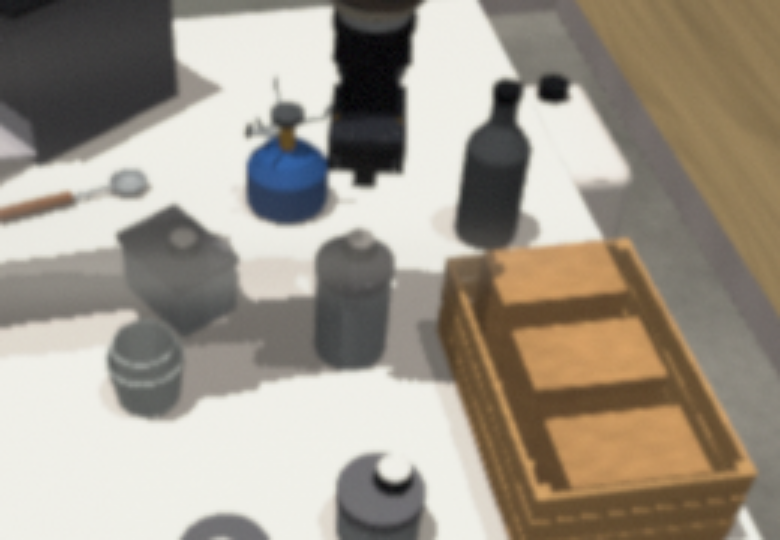

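The wrist view shows the tall disc at (319,210). The prediction was (318.9,211), so the xy estimate is confirmed.

Request:
play_rows:
  targets:
    - {"linear": [0, 0, 25], "turn": 0}
    - {"linear": [0, 0, 45], "turn": 0}
    - {"linear": [0, 0, 57], "turn": 0}
    - {"linear": [0, 0, 61], "turn": 0}
    - {"linear": [0, 0, 63], "turn": 0}
    - {"linear": [0, 0, 65], "turn": 0}
    - {"linear": [0, 0, 67], "turn": 0}
    - {"linear": [0, 0, 68], "turn": 0}
    - {"linear": [0, 0, 69], "turn": 0}
    - {"linear": [0, 0, 69], "turn": 0}

```text
t: 3.95
eef_pos: [666.6, 81.6, 223.3]
tcp_rot: [3.141, 0.001, 2.906]
ft_force: [1.4, 0.5, 2.1]
opening: 0.006
```

Request:
play_rows:
  targets:
    - {"linear": [0, 0, 1], "turn": 0}
    - {"linear": [0, 0, 2], "turn": 0}
    - {"linear": [0, 0, 3], "turn": 0}
    - {"linear": [0, 0, 4], "turn": 0}
    - {"linear": [0, 0, 5], "turn": 0}
    - {"linear": [0, 0, 6], "turn": 0}
    - {"linear": [0, 0, 6], "turn": 0}
    - {"linear": [0, 0, 6], "turn": 0}

```text
t: 4.95
eef_pos: [666.5, 81.6, 217.5]
tcp_rot: [3.141, 0.0, 2.906]
ft_force: [1.8, 0.4, 4.5]
opening: 0.007
```

Request:
play_rows:
  targets:
    - {"linear": [0, 0, -10], "turn": 0}
    - {"linear": [0, 0, -40], "turn": 0}
    - {"linear": [0, 0, -75], "turn": 0}
    - {"linear": [5, -20, -85], "turn": 0}
    - {"linear": [16, -60, -85], "turn": 0}
    - {"linear": [27, -100, -85], "turn": 0}
    - {"linear": [38, -142, -85], "turn": 0}
    - {"linear": [49, -184, -85], "turn": 0}
    - {"linear": [60, -226, -85], "turn": 0}
    - {"linear": [71, -268, -85], "turn": 0}
    - {"linear": [82, -310, -85], "turn": 0}
    - {"linear": [93, -350, -70], "turn": 0}
    - {"linear": [100, -377, -50], "turn": 0}
    - {"linear": [100, -377, -40], "turn": 0}
    - {"linear": [100, -377, -40], "turn": 0}

```text
t: 6.82
eef_pos: [480.6, -261.3, 256.3]
tcp_rot: [3.141, -0.002, 2.905]
ft_force: [0.6, 0.5, 0.5]
opening: 0.005
```

Run:
```python
from h import *
from cell import env
s=env.state(); c=env.camera_params('wrist'); p,d=env.read_camera('wrist'); cv2.imwrite('pics/w2.png',p[:,:,::-1])
print(s['t'],s['eef_pos'],s['ft_force'],px(c,[481,-261.5,120]))
for n in ['top','side']:
    p,d=env.read_camera(n); q=np.load(n+'0.npz'); 
    P=px(q,[666.4,82,142]);u,v=P[:2].round().astype(int); print(n,u,v,np.median(d[v-1:v+2,u-1:u+2])-np.median(q['d'][v-1:v+2,u-1:u+2]))
    cv2.imwrite(f'pics/{n}2.png',cv2.resize(p[90:300,230:490,::-1],None,fx=2.8,fy=2.8))
```

```text
6.825 [ 480.56358062 -261.26213686  256.34432102] [0.60837481 0.52257715 0.47324942] [318.60653018 214.25629003 239.49164388]
top 281 142 7.955078
side 360 170 12.048096
```

View pics/w2.png

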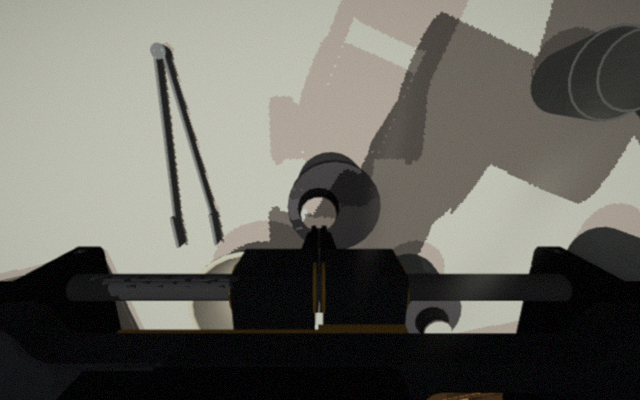

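View pics/side2.png

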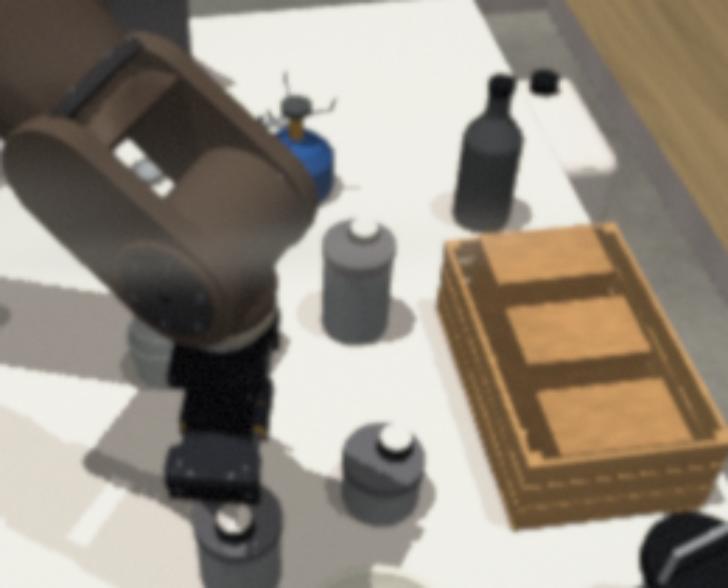

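The tall plug is 8.0 mm in by the change in top-camera depth. The wrist view shows the medium disc at (319,212), with the tip lined up on it.

Request:
play_rows:
  targets:
    - {"linear": [0, 0, 25], "turn": 0}
    - {"linear": [0, 0, 45], "turn": 0}
    - {"linear": [0, 0, 53], "turn": 0}
    - {"linear": [0, 0, 56], "turn": 0}
    - {"linear": [0, 0, 58], "turn": 0}
    - {"linear": [0, 0, 60], "turn": 0}
    - {"linear": [0, 0, 61], "turn": 0}
    - {"linear": [0, 0, 62], "turn": 0}
    - {"linear": [0, 0, 63], "turn": 0}
    - {"linear": [0, 0, 63], "turn": 0}

```text
t: 8.22
eef_pos: [481.3, -261.7, 194.3]
tcp_rot: [-3.142, 0.0, 2.906]
ft_force: [-0.5, 0.7, 2.6]
opening: 0.004
```

Tip at 116.7 mm with 2.6 N, as expected.

Request:
play_rows:
  targets:
    - {"linear": [0, 0, 1], "turn": 0}
    - {"linear": [0, 0, 2], "turn": 0}
    - {"linear": [0, 0, 3], "turn": 0}
    - {"linear": [0, 0, 4], "turn": 0}
    - {"linear": [0, 0, 5], "turn": 0}
    - {"linear": [0, 0, 6], "turn": 0}
    - {"linear": [0, 0, 7], "turn": 0}
    - {"linear": [0, 0, 7], "turn": 0}
    - {"linear": [0, 0, 7], "turn": 0}

```text
t: 9.35
eef_pos: [481.2, -261.7, 187.4]
tcp_rot: [-3.142, 0.0, 2.906]
ft_force: [0.8, -0.7, 5.2]
opening: 0.009
```

Request:
play_rows:
  targets:
    - {"linear": [0, 0, -10], "turn": 0}
    - {"linear": [0, 0, -40], "turn": 0}
    - {"linear": [0, 0, -70], "turn": 0}
    - {"linear": [-14, 13, -75], "turn": 0}
    - {"linear": [-43, 38, -75], "turn": 0}
    - {"linear": [-72, 63, -75], "turn": 0}
    - {"linear": [-101, 89, -70], "turn": 0}
    - {"linear": [-130, 114, -55], "turn": 0}
    - {"linear": [-143, 127, -40], "turn": 0}
    - {"linear": [-143, 127, -30], "turn": 0}
    - {"linear": [-143, 127, -30], "turn": 0}

```text
t: 10.72
eef_pos: [648.9, -171.8, 216.1]
tcp_rot: [3.141, -0.002, 2.905]
ft_force: [-0.2, 0.5, -0.3]
opening: 0.006
```

Run:
```python
from h import *
from cell import env
s=env.state(); c=env.camera_params('wrist'); p,d=env.read_camera('wrist'); cv2.imwrite('pics/w3.png',p[:,:,::-1])
print(s['t'],s['eef_pos'],s['ft_force'],px(c,[650,-171,90]))
for n in ['top','side']:
    p,d=env.read_camera(n); q=np.load(n+'0.npz'); 
    P=px(q,[481,-261.5,112]);u,v=P[:2].round().astype(int); print(n,u,v,np.median(d[v-1:v+2,u-1:u+2])-np.median(q['d'][v-1:v+2,u-1:u+2]))
    cv2.imwrite(f'pics/{n}3.png',p[:,:,::-1])
```

```text
10.725 [ 648.89269715 -171.83924298  216.10161399] [-0.24878481  0.46878471 -0.30970226] [320.25524736 218.88999367 229.73312576]
top 400 209 -495.24316
side 313 275 7.3094482
```

View pics/w3.png

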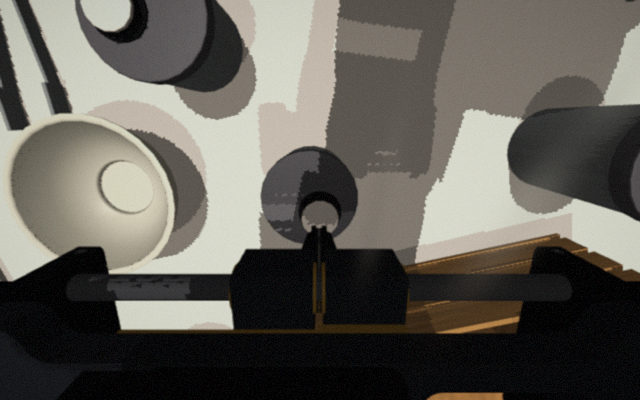

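View pics/side3.png

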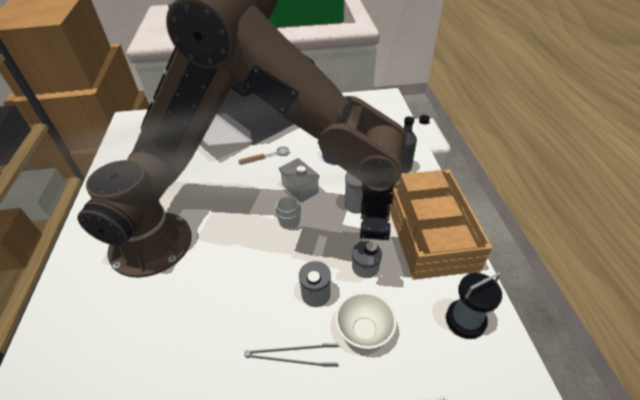

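The short disc shows around (320,217), against a predicted (320,219), so it's aligned. Side-camera depth puts the medium plug about 7–8 mm down.

Request:
play_rows:
  targets:
    - {"linear": [0, 0, 20], "turn": 0}
    - {"linear": [0, 0, 36], "turn": 0}
    - {"linear": [0, 0, 43], "turn": 0}
    - {"linear": [0, 0, 46], "turn": 0}
    - {"linear": [0, 0, 48], "turn": 0}
    - {"linear": [0, 0, 50], "turn": 0}
    - {"linear": [0, 0, 51], "turn": 0}
    - {"linear": [0, 0, 52], "turn": 0}
    - {"linear": [0, 0, 53], "turn": 0}
    - {"linear": [0, 0, 53], "turn": 0}

```text
t: 12.12
eef_pos: [650.0, -171.6, 164.3]
tcp_rot: [3.142, 0.0, 2.906]
ft_force: [0.7, -0.1, 1.9]
opening: 0.003
```

Request:
play_rows:
  targets:
    - {"linear": [0, 0, 1], "turn": 0}
    - {"linear": [0, 0, 2], "turn": 0}
    - {"linear": [0, 0, 3], "turn": 0}
    - {"linear": [0, 0, 4], "turn": 0}
    - {"linear": [0, 0, 5], "turn": 0}
    - {"linear": [0, 0, 6], "turn": 0}
    - {"linear": [0, 0, 7], "turn": 0}
    - {"linear": [0, 0, 7], "turn": 0}
    - {"linear": [0, 0, 7], "turn": 0}

```text
t: 13.25
eef_pos: [650.0, -171.6, 157.4]
tcp_rot: [3.142, 0.0, 2.906]
ft_force: [1.7, 0.0, 4.7]
opening: 0.005
```

Request:
play_rows:
  targets:
    - {"linear": [0, 0, -10], "turn": 0}
    - {"linear": [0, 0, -40], "turn": 0}
    - {"linear": [0, 0, -80], "turn": 0}
    - {"linear": [0, 0, -120], "turn": 0}
    - {"linear": [0, 0, -160], "turn": 0}
    - {"linear": [34, 12, -190], "turn": 0}
    - {"linear": [68, 25, -200], "turn": 0}
    - {"linear": [102, 37, -200], "turn": 0}
    - {"linear": [136, 50, -200], "turn": 0}
    - {"linear": [169, 62, -200], "turn": 0}
    - {"linear": [169, 62, -200], "turn": 0}
    - {"linear": [169, 62, -200], "turn": 0}

```text
t: 14.75
eef_pos: [500.4, -72.0, 357.5]
tcp_rot: [-3.142, 0.0, 2.906]
ft_force: [0.7, 0.1, 0.9]
opening: 0.006
```

Run:
```python
from h import *
from cell import env
s=env.state(); print(s['t'],s['eef_pos'],s['ft_force'])
T=dict(tall=[666.4,82,142],med=[481,-261.5,112],short=[650,-171,82],tub=[486,162,105])
for n in ['top','side']:
    p,d=env.read_camera(n); q=np.load(n+'0.npz'); 
    for k in T:
        P=px(q,T[k]);u,v=P[:2].round().astype(int); print(n,k,u,v,np.median(d[v-1:v+2,u-1:u+2])-np.median(q['d'][v-1:v+2,u-1:u+2]))
    cv2.imwrite(f'pics/{n}4.png',p[:,:,::-1])
```

```text
14.75 [500.36623173 -72.03292483 357.50191974] [0.73937773 0.13535845 0.88913386]
top tall 281 142 8.7751465
top med 400 209 8.96228
top short 367 154 -498.68402
top tub 253 206 -0.9906006
side tall 360 170 10.253906
side med 313 275 7.507202
side short 371 247 7.852173
side tub 301 168 -414.69714
```

View pics/top4.png

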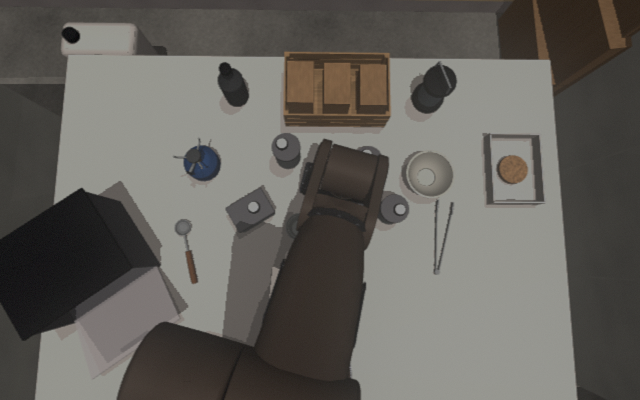

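View pics/side4.png

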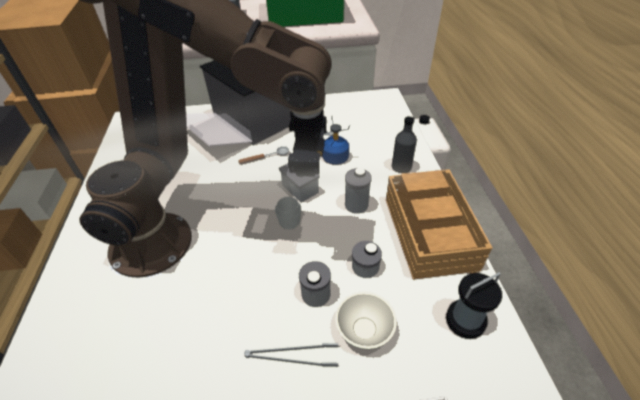

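The pictures show the short, medium and tall canisters where they were (side view: lids near (368,250), (314,275), (358,175)), and the arm is clear of everything.

```bash
python3 -c "
from cell import env
print(env.job_done())"
```

```text
the job is handed in; nothing more can be done
None
```

I pressed the three vent plugs home with the closed fingertips, in order: tall, medium, short. I then backed off well above the table and handed the job in at about 15 s; it reported no verdict.

| Plug | Wrist force at the end of the press | Drop by top-camera depth | Depth change, side camera |
|---|---|---|---|
| Tall | 4.5 N | 8.0–8.8 mm | 10–12 mm |
| Medium | 5.2 N | 9.0 mm | 7.5 mm |
| Short | 4.7 N | not visible | 7.9 mm |

- **Plugs home:** Each press ended above the 2.5 N sliding force, so each plug should be at its stop. Full travel is 8 mm.
- **Camera disagreements:** The side camera looks at an angle, so a full 8 mm press should change its depth by only about 6 mm. Its readings are larger than that, most of all for the tall plug, so I take them only as signs that the discs went down.
- **Short plug:** The arm hid it from the top camera at the end, so it is confirmed only by force and the side camera.
- **Tub:** Its disc height changed by no more than 1 mm in the top view, which is within noise, and nothing went near it. The arm hid it from the side camera.
- **Everything else:** The canisters and the other items I could see look unmoved in the final pictures. I judged this by eye. The nested cups were mostly hidden in the top view.

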